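Sort the bench things into their trays

TASK

Clear the bench by sorting the four things that stand in front of the three coloured trays into them: the blue-capped powder bottle and the red-bulbed dropper bottle into the yellow tray, the porcelain crucible into the blue tray, and the red pipette filler into the green tray. Each must stand upright on the floor of its tray, let go and at rest; do not shift or tip the small beaker with pink contents.

Things in the scene. Friction and masses are not known exactly. Their poses are not given: they have to be found in the camera images.
- tray_yellow: Yellow plastic tray, fixed to the worktop, open at the top; 150 mm along its x, 130 mm along its y, walls 20 mm high and 4 mm thick, floor 4 mm thick (inside 142 x 122 mm). Origin: centre of its underside on the worktop; z up. For the chemicals.
- tray_blue: Blue plastic tray, fixed to the worktop, open at the top; 150 mm along its x, 130 mm along its y, walls 20 mm high and 4 mm thick, floor 4 mm thick (inside 142 x 122 mm). Origin: centre of its underside on the worktop; z up. For the porcelain.
- tray_green: Green plastic tray, fixed to the worktop, open at the top; 150 mm along its x, 130 mm along its y, walls 20 mm high and 4 mm thick, floor 4 mm thick (inside 142 x 122 mm). Origin: centre of its underside on the worktop; z up. For the bench accessories.
- powder_bottle: White plastic bottle with a blue screw cap, round, 61 mm in diameter, 125 mm tall, about 0.28 kg; the cap is 42 mm in diameter from 106 mm up to the top and does not come off. Stands upright at the start. Origin: centre of its underside; z is its upright axis.
- dropper_bottle: Small glass dropper bottle (the one in the row in front of the trays, not those at the far left of the bench) with pink contents and a tall red rubber bulb on top; 42 mm in diameter up to its shoulder, 122 mm tall, about 75 g. Collar 24 mm in diameter between about 65 and 78 mm height, the bulb above it 18 mm in diameter; all one rigid piece. Stands upright at the start. Origin: centre of its underside; z is its upright axis.
- crucible: White porcelain crucible with its lid (one piece), a cup that widens upward, 45 mm in diameter at the lid, whose rim lies at about 35 mm height, 50 mm tall with the knob, foot 24 mm in diameter, about 30 g. Stands upright at the start. Origin: centre of its underside; z is its upright axis.
- pipette_filler: Red rubber pipette filler, a ball 53 mm in diameter (widest at about 28 mm height) with a short neck pointing up, 74 mm tall, about 45 g, flat foot, behaves as rigid. Stands upright at the start. Origin: centre of its underside; z is its upright axis.
- burette_tip (a point): Obstacle, fixed: lowest point (0.27 m up) of the nearer of two upright glass burettes that hang on the burette stand to the right of the work; this burette rises from here to 0.9 m height. The stand's rod, its other burette and their clamps stand up to 0.2 m further right and up to 0.1 m further back. Keep arm and wrist clear of them when passing.
- beaker_pink: Bystander, loose: small glass beaker with pink contents, 59 mm wide, 70 mm tall, behind the burette stand, to the right of the rightmost tray. Origin: centre of its underside.

How it is judged (in metres and radians):
At the end, for the whole second after the job is handed in: Each thing stands upright (within 0.15 rad), released and at rest on the floor of its own tray (goal), its underside less than 10 mm above the tray's underside and its axis within 62 mm along the tray's x and 52 mm along its y of the tray's centre (x of powder_bottle in the frame of tray_yellow between -0.062 and 0.062 m and y of powder_bottle in the frame of tray_yellow between -0.052 and 0.052 m and z of each of powder_bottle, dropper_bottle in the frame of tray_yellow below 0.01 m and angle between each of powder_bottle, dropper_bottle, crucible, pipette_filler's own z axis and vertical below 0.15 rad and linear speed of each of powder_bottle, dropper_bottle, crucible, pipette_filler below 0.02 m/s and x of dropper_bottle in the frame of tray_yellow between -0.062 and 0.062 m and y of dropper_bottle in the frame of tray_yellow between -0.052 and 0.052 m and x of crucible in the frame of tray_blue between -0.062 and 0.062 m and y of crucible in the frame of tray_blue between -0.052 and 0.052 m and z of crucible in the frame of tray_blue below 0.01 m and x of pipette_filler in the frame of tray_green between -0.062 and 0.062 m and y of pipette_filler in the frame of tray_green between -0.052 and 0.052 m and z of pipette_filler in the frame of tray_green below 0.01 m); the robot touches nothing.
It fails at once if the beaker is shifted by more than 25 mm or tipped over (distance of beaker_pink from where it was at the start of the episode above 0.025 m or angle between beaker_pink's own z axis and vertical above 0.4 rad).
It also fails if it takes over 115 s, if anything falls off the work surface, if the arm or the gripper's body presses on something with over 40 N, if the wrist force passes 120 N, or if a joint passes its speed limit or range.

ROBOT

A 6-joint arm with a two-finger parallel gripper is mounted at the origin on a cart in front of the work surface, level with it; the furniture and walls round the work are solid. World frame = base frame: x ahead of the robot, y to its left, z up, the work surface at z = 0. Lengths are in m, angles in degrees, forces in N, time in s.
With the tool pointing down it reaches from about 0.325 to 0.85 m from the base axis. Payload 15.5 kg.
Tool frame: the origin (TCP) lies at the very end of the fingers, on their centre line; the grasp point (between the pads) lies arm.grip_depth behind it (arm.grip_depth is the distance from the TCP to the grasp point, in m); z points along the fingers, y is the direction in which the jaws open and shut (so a half turn about z gives the same grasp; the last joint's range is limited). The gripper opens to 91 mm and grips with 3 to 60 N. Pads are 32 mm wide; open, the fingers measure 118 mm over their backs; the gripper's body (76 mm by 178 mm) begins 60 mm behind the grasp point.
Start: joints at [66.434, 28.281, 77.091, -0, 74.628, -5.472], TCP at [0.194, 0.594, 0.214] pointing down, gripper open.
Joint ranges: [-166.48, 166.48], [-47.26, 123.95], [12.59, 153.08], [-70.14, 250.14], [6.76, 159.57], [-176.63, 176.63]. Speed limits (degrees/s): [108.29, 108.29, 147.25, 172.46, 172.46, 172.46].

INTERFACE

Orientations are given as a 3x3 rotation matrix whose columns are the frame's x, y, z axes.
In Python, from rig import arm gives the robot as it stands. Calls block until the motion is done:
- arm.move_to(position, orientation): joint-space move of the TCP to a pose.
- arm.move_l(position, orientation=None, feed=0.15): straight line of the TCP; orientation=None keeps the orientation; feed is the mean speed in m/s.
- arm.move_joints(angles): joint-space move.
- arm.grip(opening): finger opening in m; the grip force is fixed at half the most; returns when the fingers have stopped.
- arm.sleep(seconds).
- arm.solve_ik(position, orientation): joint angles nearest the present ones, or None.
- arm.snapshot(name): name is "side" or "top"; returns the picture (480x640x3 uint8, red, green, blue); there is no depth.
- arm.get_calibration(name): a dict with "intrinsics" (3x3 intrinsics, pixels), "cam_to_world" (4x4, takes a point from camera to world coordinates). Camera axes: x right, y down, z forward; pixel columns grow to the right and rows downward; lengths in m; the calibration is good to about 2 mm. A picture is of the moment at which its call begins. get_calibration takes no time and is no camera call.
A pose or a line that the arm cannot do raises arm.Unreachable and nothing moves.
- arm.sign_off(): hands the job in, once; it reports no verdict.
Readings, each from a call of its own:
- arm.current_t(): time.
- arm.current_joint_positions(): joint angles.
- arm.current_dq(): joint speeds.
- arm.current_tau(): joint torques, N m.
- arm.current_ee_pos(): TCP position.
- arm.current_tool_rot(): TCP orientation.
- arm.current_force(): force on the tool from outside, world axes, zero at the start.
- arm.current_torque(): the same for the moment, N m.
- arm.current_width(): finger opening in m.
Only numpy, scipy, OpenCV 4.12 (cv2) and the standard library are available. Lean on these libraries where they do the work, as an engineer would, in place of code of your own. Each camera call takes 0.05 s, during which the arm holds its last target.

## Working session

There is one attempt and no reset: what is moved stays moved. The work goes in short steps, each a Python script; the robot and the scene stay as the last script left them, time stands still between calls to the robot, and variables do not carry over. Pictures are saved under pics/ and viewed, and the job is handed in when it is done.

```bash
ls; mkdir -p pics
python3 - <<'E'
from rig import arm
import cv2,numpy as np
np.set_printoptions(precision=4,suppress=True)
for n in("side","top"):
    cv2.imwrite(f"pics/{n}0.png",arm.snapshot(n)[:,:,::-1]); c=arm.get_calibration(n); print(n,c["intrinsics"],c["cam_to_world"])
print(arm.grip_depth,arm.current_t(),arm.current_width());print(arm.current_tool_rot())
E
```

```text
pics
side [[601.2638   0.     319.8155]
 [  0.     601.2638 233.4906]
 [  0.       0.       1.    ]] [[ 0.8532 -0.1858  0.4873 -0.0398]
 [-0.5214 -0.32    0.791  -0.7861]
 [ 0.009  -0.929  -0.3699  0.6129]
 [ 0.      0.      0.      1.    ]]
top [[479.6818   0.     316.2947]
 [  0.     479.6818 239.9239]
 [  0.       0.       1.    ]] [[ 0.009  -0.9831  0.1829  0.3302]
 [-0.9999 -0.0074  0.0092  0.1539]
 [-0.0077 -0.183  -0.9831  1.2921]
 [ 0.      0.      0.      1.    ]]
0.0188 0.1 0.0913140490699823
[[-0.9505  0.3106 -0.0004]
 [ 0.3106  0.9505 -0.001 ]
 [ 0.0001 -0.001  -1.    ]]
```

View pics/side0.png

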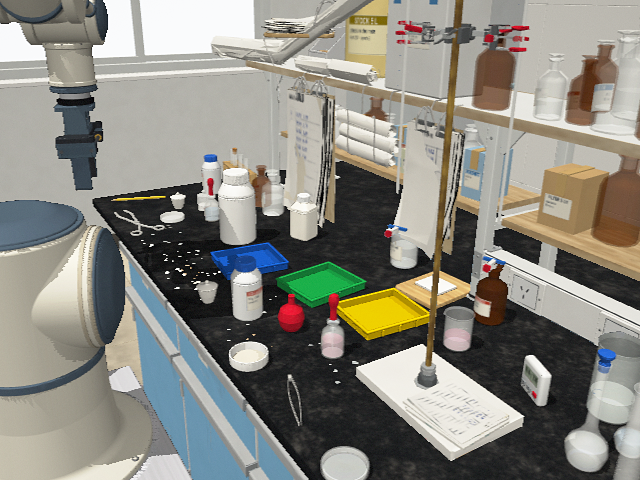

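View pics/top0.png

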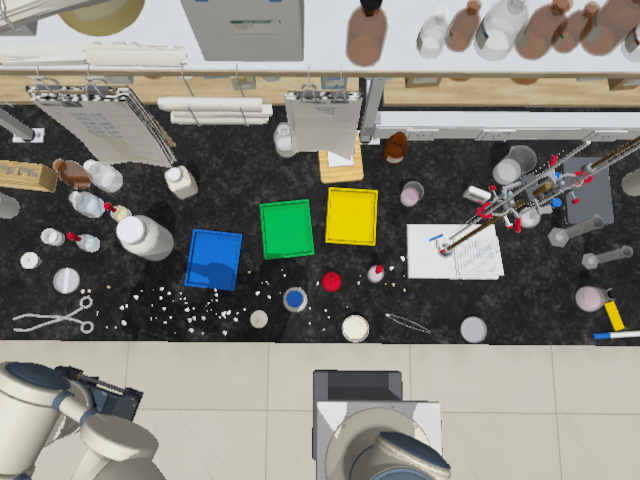

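The side view shows the crucible near (207,292), powder bottle (247,290), filler (291,315), dropper (333,330), and the trays blue (250,260), green (322,284) and yellow (384,313). In the top view they are at about (259,319), (295,299), (332,282) and (376,273), with the trays at (214,260), (287,229) and (352,217). The beaker is at (411,193). Next I'll zoom in.

Run:
```python
import cv2
t=cv2.imread("pics/top0.png");s=cv2.imread("pics/side0.png")
cv2.imwrite("pics/tz.png",cv2.resize(t[170:350,180:440],None,fx=3,fy=3,interpolation=cv2.INTER_CUBIC))
cv2.imwrite("pics/sz.png",cv2.resize(s[190:380,180:480],None,fx=2.6,fy=2.6,interpolation=cv2.INTER_CUBIC))
```

```text
(no output)
```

View pics/tz.png

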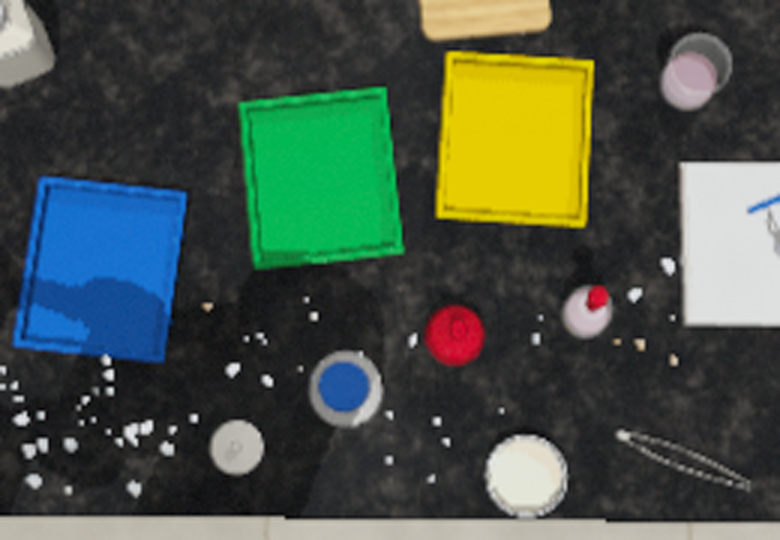

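View pics/sz.png

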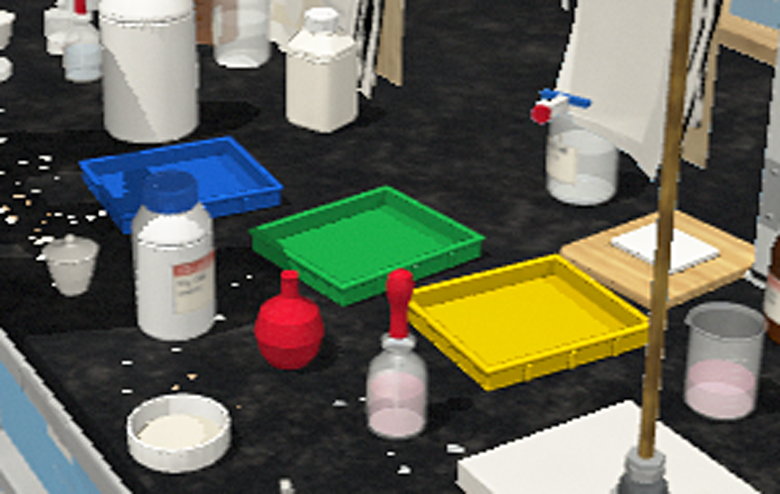

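```bash
cat > h.py <<'E'
import cv2,numpy as np
np.set_printoptions(precision=4,suppress=True)
def ray(c,uv):
    K=c["intrinsics"];T=c["cam_to_world"];d=T[:3,:3]@np.linalg.inv(K)@np.array([uv[0],uv[1],1.]);return T[:3,3],d
def onz(c,uv,z):
    o,d=ray(c,uv);return o+d*(z-o[2])/d[2]
def tri(c1,u1,c2,u2):
    o1,d1=ray(c1,u1);o2,d2=ray(c2,u2)
    s=np.linalg.lstsq(np.c_[d1,-d2],o2-o1,rcond=None)[0];a=o1+s[0]*d1;b=o2+s[1]*d2
    return (a+b)/2,np.linalg.norm(a-b)
def proj(c,p):
    T=np.linalg.inv(c["cam_to_world"]);q=c["intrinsics"]@(T[:3,:3]@np.asarray(p)+T[:3,3]);return q[:2]/q[2]
def mask(img,lo,hi,box,lo2=None,hi2=None):
    h=cv2.cvtColor(img,cv2.COLOR_RGB2HSV);m=cv2.inRange(h,lo,hi)
    if lo2: m|=cv2.inRange(h,lo2,hi2)
    o=np.zeros_like(m);x0,y0,x1,y1=box;o[y0:y1,x0:x1]=m[y0:y1,x0:x1]
    n,l,st,ce=cv2.connectedComponentsWithStats(o);i=1+np.argmax(st[1:,4]) 
    return (l==i).astype(np.uint8)*255,st[i],ce[i]
E
python3 - <<'E'
from rig import arm
from h import *
t=cv2.imread("pics/top0.png")[:,:,::-1].copy();s=cv2.imread("pics/side0.png")[:,:,::-1].copy()
ct=arm.get_calibration("top");cs=arm.get_calibration("side")
R=((0,120,60),(8,255,255));R2=((170,120,60),(180,255,255))
for n,lo,hi,b in(("Y",(22,120,60),(34,255,255),(320,180,385,250)),("G",(50,120,50),(80,255,255),(255,195,320,265)),("B",(100,150,50),(120,255,255),(180,225,248,297))):
    m,st,ce=mask(t,lo,hi,b);c=max(cv2.findContours(m,0,1)[0],key=cv2.contourArea)
    r=cv2.minAreaRect(c);bx=cv2.boxPoints(r);w=np.array([onz(ct,p,.02) for p in bx])
    e1=w[1]-w[0];e2=w[2]-w[1];print(n,"centre",w.mean(0),"sides",np.linalg.norm(e1),np.linalg.norm(e2),"ang",np.degrees(np.arctan2(e1[1],e1[0])),np.degrees(np.arctan2(e2[1],e2[0])))
m,st,ce=mask(t,(100,120,50),(120,255,255),(275,280,315,320));print("cap top",st,ce,onz(ct,ce,.122))
m,st,ce=mask(s,(100,120,50),(125,255,255),(225,245,268,275));print("cap side",st,ce,onz(cs,ce,.117))
m,st,ce=mask(t,*R,(318,268,348,296),*R2);print("fil top",st,ce,onz(ct,st[:2]+st[2:4]/2,.028))
m,st,ce=mask(s,*R,(272,285,312,335),*R2);bb=st;print("fil side",st,ce); print(onz(cs,(st[0]+st[2]/2,st[1]+st[3]-26*0.5),.028), onz(cs,(st[0]+st[2]/2,st[1]+st[3]-1.5),.0))
m,st,ce1=mask(t,*R,(365,260,390,276),*R2);print("bulb top",st,ce1,onz(ct,ce1,.112))
m,st,ce=mask(s,*R,(322,288,345,325),*R2);print("bulb side",st,ce,onz(cs,ce,.100))
m,st,ce=mask(t,(0,0,110),(180,90,255),(246,306,272,332));print("cruc top",st,ce,onz(ct,ce,.037))
m,st,ce=mask(s,(0,0,110),(180,60,255),(196,278,220,306));print("cruc side",st,ce,onz(cs,ce,.022))
big=cv2.resize(t[120:270,380:640],None,fx=3,fy=3,interpolation=cv2.INTER_CUBIC);cv2.imwrite("pics/bz.png",big[:,:,::-1])
big=cv2.resize(s[0:280,370:560],None,fx=2.1,fy=2.1,interpolation=cv2.INTER_CUBIC);cv2.imwrite("pics/bs.png",big[:,:,::-1])
E
```

```text
Y centre [0.6347 0.0713 0.02  ] sides 0.1585338392222077 0.139898848784932 ang -3.1756913787138643 -93.3358575202553
G centre [0.5975 0.2476 0.02  ] sides 0.13982506517742674 0.15760448956885625 ang -83.7029630441214 -173.80040219537136
B centre [0.513 0.442 0.02 ] sides 0.16027641003572152 0.14236324250924623 ang -4.48337831919942 -97.53828858338373
cap top [286 291  17  16 214] [294.1916 298.4673] [0.403  0.2172 0.122 ]
cap side [ 225  245   43   30 1100] [246.4136 258.6291] [0.4143 0.2318 0.117 ]
fil top [321 271  21  21 336] [331.1518 281.2946] [0.4542 0.1246 0.028 ]
fil side [277 294  28  38 699] [290.7382 315.1602]
[0.4491 0.1108 0.028 ] [0.4508 0.1144 0.    ]
bulb top [376 265   7   9  47] [378.7447 268.617 ] [0.4788 0.0099 0.112 ]
bulb side [328 293  12  27 215] [333.1628 305.4372] [0.4764 0.0044 0.1   ]
cruc top [250 310  18  18 253] [258.5731 318.6443] [0.3556 0.313  0.037 ]
cruc side [196 280  22  24 362] [206.5249 290.4227] [0.3574 0.3183 0.022 ]
```

View pics/bz.png

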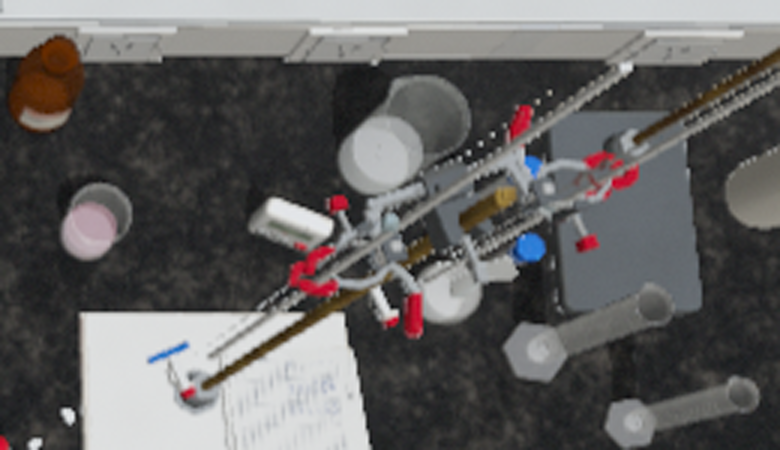

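View pics/bs.png

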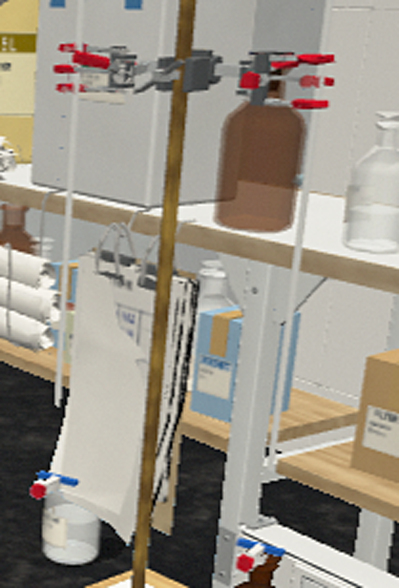

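Run:
```python
from rig import arm
from h import *
t=cv2.imread("pics/top0.png")[:,:,::-1].copy();s=cv2.imread("pics/side0.png")[:,:,::-1].copy()
ct=arm.get_calibration("top");cs=arm.get_calibration("side")
print("stopcock blue",tri(ct,(436,237.5),cs,(396,227.6)),"red",tri(ct,(442.7,251),cs,(388,233)))
m,st,ce=mask(s,(105,120,20),(125,255,160),(230,254,264,275));print("cap side",st,ce)
print("cap",tri(ct,(294.2,298.5),cs,(246.2,262)))
print("fil ball",tri(ct,(331.3,281.3),cs,(290.8,318)))
print("bulb",tri(ct,(378.7,268.6),cs,(333.2,300)))
print("cruc lid",tri(ct,(258.6,318.6),cs,(206.5,286)))
m,st,ce=mask(t,(0,0,110),(180,90,255),(362,262,390,286));print("drop body",st,ce,onz(ct,ce,.045))
m,st,ce=mask(t,(0,0,90),(180,70,255),(275,280,315,320));print("pb body",st,ce)
print("beaker",tri(ct,(409,196),cs,(458,335)))
# projections of hypotheses
for n,p in dict(filfoot=(.4542,.1246,0),filtop=(.4542,.1246,.074),captop=(.403,.2172,.125),pbfoot=(.403,.2172,0),bulbtop=(.4788,.0099,.122),dfoot=(.4788,.0099,0),cfoot=(.3556,.313,0),ctop=(.3556,.313,.05)).items(): print(n,proj(ct,p),proj(cs,p))
# tray centre check: project rim corners to side
for n,c,a in(("Y",(.6347,.0713),-3.2),("G",(.5975,.2476),6.2),("B",(.513,.442),-6)):
    a=np.radians(a)
    for sx,sy in((-1,-1),(-1,1),(1,1),(1,-1)):
        x=sx*.075;y=sy*.065;p=(c[0]+np.cos(a)*x-np.sin(a)*y,c[1]+np.sin(a)*x+np.cos(a)*y,.02)
        q=proj(cs,p).round().astype(int);cv2.circle(s,tuple(map(int,q)),1,(255,0,255),-1);q=proj(ct,p).round().astype(int);cv2.circle(t,tuple(map(int,q)),0,(255,0,255),-1)
cv2.imwrite("pics/s1.png",cv2.resize(s[230:350,190:450],None,fx=3,fy=3)[:,:,::-1])
cv2.imwrite("pics/t1.png",cv2.resize(t[170:350,180:440],None,fx=3,fy=3,interpolation=0)[:,:,::-1])
```

```text
stopcock blue (array([ 0.5272, -0.0952,  0.2716]), np.float64(0.00042063630826819006)) red (array([ 0.4988, -0.1091,  0.2725]), np.float64(0.0025149154569153844))
cap side [230 254  26  21 382] [241.5995 262.9005]
cap (array([0.4049, 0.2167, 0.1175]), np.float64(0.0036506425459668854))
fil ball (array([0.4558, 0.1248, 0.0213]), np.float64(0.0009083000303370661))
bulb (array([0.4794, 0.0094, 0.1077]), np.float64(0.00018976564085323414))
cruc lid (array([0.3559, 0.3131, 0.0352]), np.float64(0.0003661202132236196))
drop body [368 266  16  17 169] [374.716  274.7101] [0.4711 0.0124 0.045 ]
pb body [283 287  25  26 269] [295.9108 299.9033]
beaker (array([ 0.6934, -0.0887,  0.0203]), np.float64(0.005307435494772364))
filfoot [331.255  282.5026] [290.0189 327.7319]
filtop [331.9244 279.7175] [289.6619 294.3351]
captop [294.1159 298.3803] [244.1663 258.7189]
pbfoot [296.5957 301.3302] [246.4476 314.2607]
bulbtop [379.22   268.0992] [332.8323 292.8157]
dfoot [373.743  273.7538] [331.7059 351.8462]
cfoot [260.3151 318.9506] [207.2739 300.7632]
ctop [257.9233 318.5398] [205.8487 279.7565]
```

View pics/s1.png

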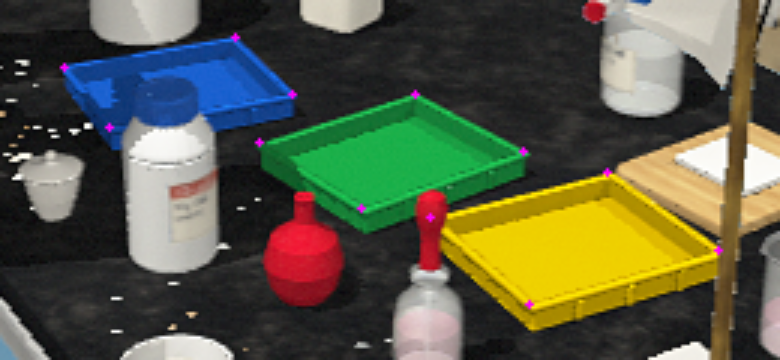

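View pics/t1.png

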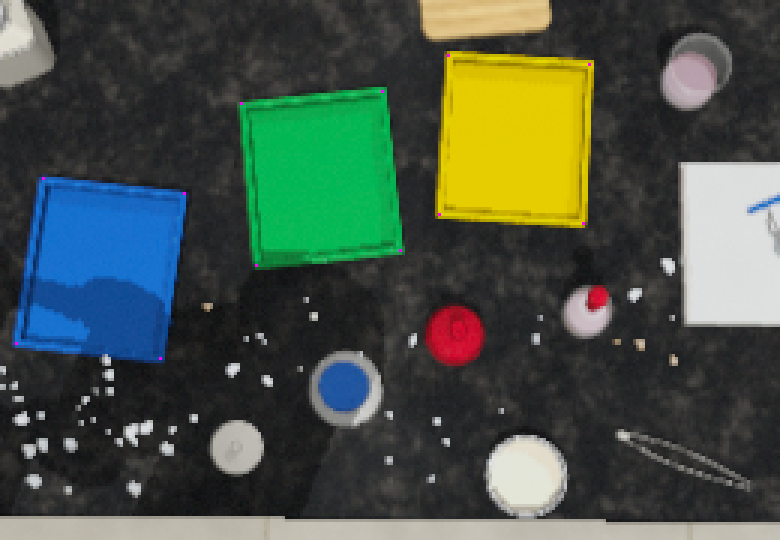

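The projected rim corners land on all three trays in both views. The items triangulate to within 1–4 mm at plausible heights. The filler ball comes out 7 mm low, but its xy agrees. The nearer burette's stopcock is at about (0.51,-0.10,0.27). I'll start with a high pose over the work and look at the arm's clearance.

```bash
cat >> h.py <<'E'
def rot(deg):
    a=np.radians(deg);y=np.array([np.cos(a),np.sin(a),0]);z=np.array([0,0,-1.]);return np.c_[np.cross(y,z),y,z]
def traypt(n,x,y):
    c,a={"Y":((.6347,.0713),-3.2),"G":((.5975,.2476),6.2),"B":((.513,.442),-6)}[n];a=np.radians(a)
    return np.array([c[0]+np.cos(a)*x-np.sin(a)*y,c[1]+np.sin(a)*x+np.cos(a)*y])
def pics(arm,k):
    a=arm.snapshot("top")[150:360,180:500];b=arm.snapshot("side")[100:380,180:520]
    a=cv2.resize(a,(400,int(210*400/320)));b=cv2.resize(b,(400,int(280*400/340)))
    h=max(len(a),len(b));o=np.zeros((h,800,3),np.uint8);o[:len(a),:400]=a;o[:len(b),400:]=b;cv2.imwrite(f"pics/{k}.png",o[:,:,::-1])
E
python3 - <<'E'
from rig import arm
from h import *
arm.move_to([.42,.14,.26],rot(10));print(arm.current_joint_positions(),arm.current_t())
for p,a in(([.479,.010,.25],0),([.479,.010,.055],0),([.479,.010,.055],180),([.595,.075,.06],0),([.668,.07,.065],90)): print(p,a,arm.solve_ik(p,rot(a)))
cv2.imwrite("pics/m1t.png",arm.snapshot("top")[:,:,::-1]);cv2.imwrite("pics/m1s.png",arm.snapshot("side")[:,:,::-1])
E
```

```text
[10.7667 10.5801 97.3721  0.0077 72.0484  0.696 ] 1.95
[0.479, 0.01, 0.25] 0 [-5.9501 14.2797 93.9614 -0.     71.7589 -5.9501]
[0.479, 0.01, 0.055] 0 [ -5.9501  30.4958 107.0437  -0.      42.4605  -5.9501]
[0.479, 0.01, 0.055] 180 [ -5.9501  30.4958 107.0437  -0.      42.4605 174.0499]
[0.595, 0.075, 0.06] 0 [ 1.4807 36.6924 89.5828 -0.     53.7248  1.4807]
[0.668, 0.07, 0.065] 90 [  0.8913  40.8859  78.2475  -0.      60.8666 -89.1087]
```

View pics/m1t.png

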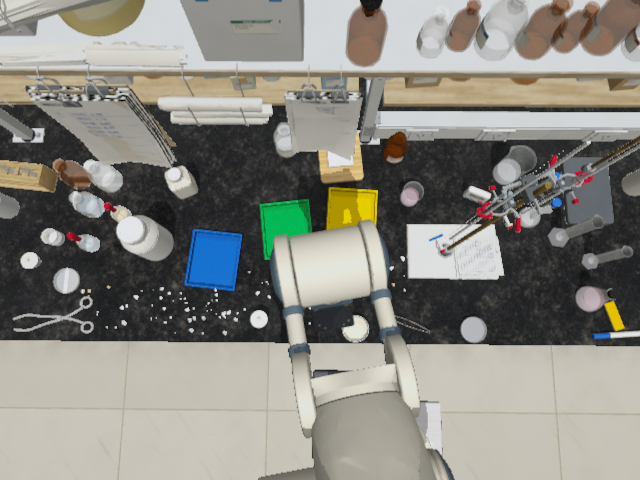

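View pics/m1s.png

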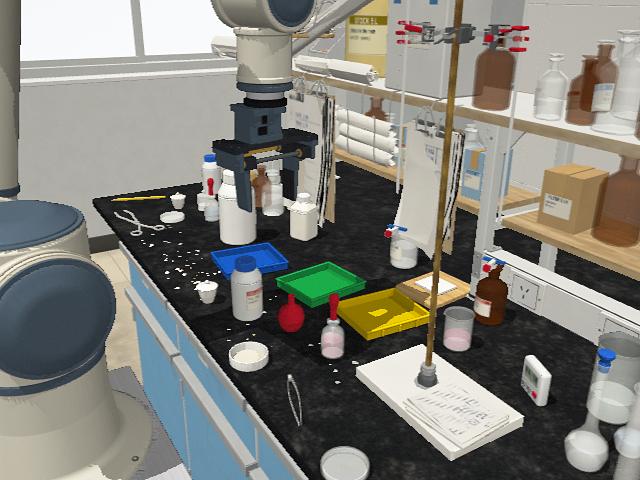

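The gripper is clear at (270,150) in the side view, and the items are undisturbed. In the top view the forearm spans about columns 273–388, a half width of about 0.07 m at its height. Next I'll check the burette tube's position, then pick the dropper.

Run:
```python
from rig import arm
from h import *
ct=arm.get_calibration("top");cs=arm.get_calibration("side")
p,e=tri(ct,(451.7,238),cs,(397.6,193));print(p,e)
arm.move_l([.479,.05,.2],rot(0),feed=.25)
print(arm.current_force(),arm.current_joint_positions())
cv2.imwrite("pics/m2t.png",arm.snapshot("top")[:,:,::-1]);cv2.imwrite("pics/m2s.png",arm.snapshot("side")[:,:,::-1])
```

```text
[ 0.5137 -0.111   0.3355] 0.0011633379423172142
[-0.6755  1.352  -0.148 ] [-1.1239 17.7628 97.8169  0.0146 64.4639 -1.1478]
```

View pics/m2t.png

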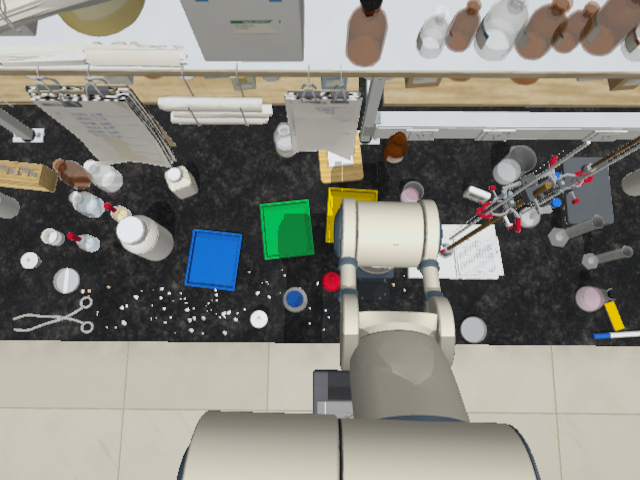

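View pics/m2s.png

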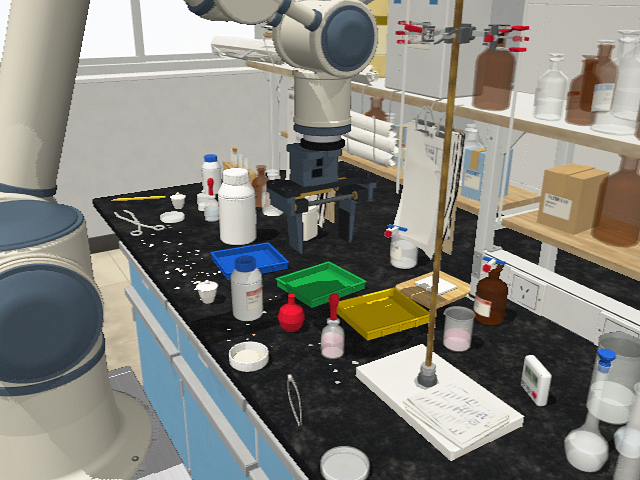

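The wrist head spans columns 335–438 at y=0.05, a half width of about 74 mm. Over the dropper that leaves about 35 mm to the burette tube at (0.514,-0.111), so I'll pick it.

Run:
```python
from rig import arm
from h import *
arm.grip(.06)
arm.move_l([.479,.012,.17],feed=.15)
arm.move_l([.479,.010,.055],feed=.12)
print(arm.current_force(),arm.current_t())
arm.grip(0.0);print("w",arm.current_width())
arm.move_l([.479,.012,.10],feed=.1);print("w",arm.current_width(),arm.current_force())
pics(arm,"d1")
```

```text
[0.4868 0.0743 0.2522] 5.025
w 0.027057656622081074
w 0.026882883735635948 [-0.2265  0.1927 -0.8743]
```

View pics/d1.png

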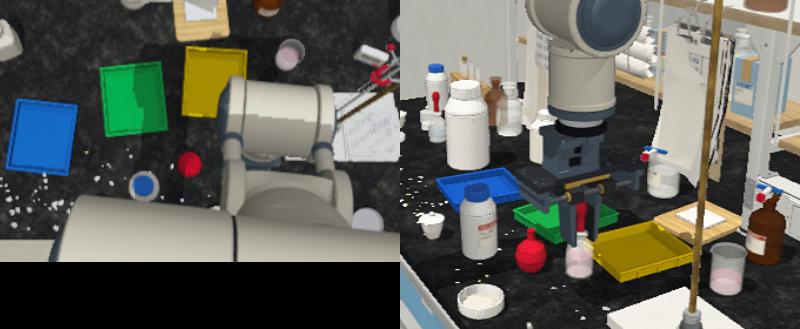

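The dropper is held upright at about (580,255) in the picture, at 27 mm width and weighing about 0.9 N. I'll carry it to the near part of the yellow tray.

Run:
```python
from rig import arm
from h import *
p=traypt("Y",-.04,0.0)
arm.move_l([*p,.105],feed=.15)
arm.move_l([*p,.060],feed=.08);print(p,arm.current_force(),arm.current_ee_pos())
arm.grip(.06)
arm.move_l([*p,.16],feed=.15)
# powder bottle
arm.move_to([.42,.19,.22],rot(60)) if arm.solve_ik([.42,.19,.22],rot(60)) is not None else print("no")
pics(arm,"d2");print(arm.current_joint_positions(),arm.current_t())
a=arm.snapshot("top");cv2.imwrite("pics/d2t.png",cv2.resize(a[170:350,180:440],None,fx=3,fy=3)[:,:,::-1])
```

```text
[0.5948 0.0735] [ 0.1156  0.5207 -0.6718] [0.5946 0.0734 0.0596]
[ 16.8313  14.8108  98.7011  -0.009   66.5161 -43.0049] 10.5333
```

View pics/d2.png

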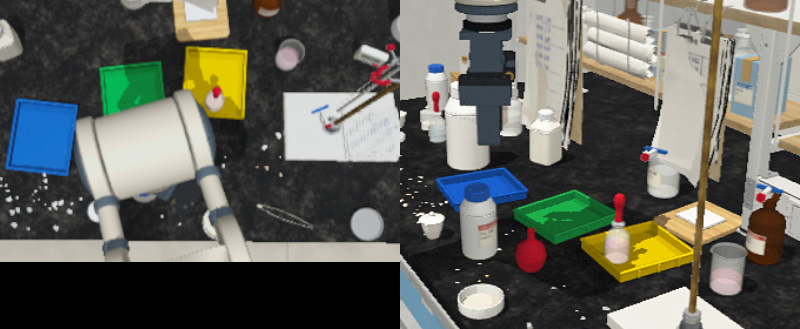

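View pics/d2t.png

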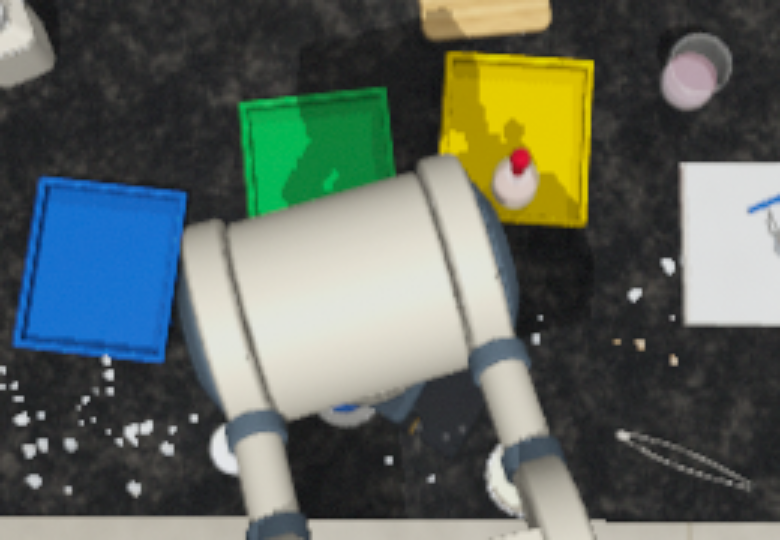

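The dropper stands upright in the yellow tray at top pixel (353,231), and the bottle is untouched. Next is the powder bottle.

Run:
```python
from rig import arm
from h import *
arm.grip(.091)
b=np.array([.404,.217])
arm.move_l([*b,.17],rot(60),feed=.2)
arm.move_l([*b,.053],feed=.12);print(arm.current_force())
arm.grip(0.0);print("w",arm.current_width())
arm.move_l([*b,.115],feed=.12);print("w",arm.current_width(),arm.current_force(),arm.current_ee_pos())
q=traypt("Y",.033,0)
arm.move_l([.66,.185,.125],rot(87),feed=.18)
pics(arm,"p1");print(arm.current_t(),arm.current_width())
```

```text
[-0.6299  0.6483  0.5591]
w 0.05899960515507269
w 0.059206625695503876 [-0.069   0.1699 -3.4209] [0.4037 0.2169 0.1145]
15.7417 0.05900930866312344
```

View pics/p1.png

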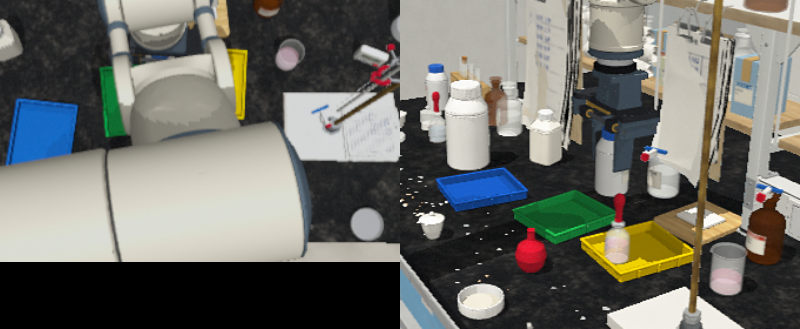

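The powder bottle is held upright at about (610,160), at 59 mm width and 3.4 N, clear of the dropper. Now I'll place it.

Run:
```python
from rig import arm
from h import *
q=traypt("Y",.033,0)
arm.move_l([*q,.12],feed=.12)
arm.move_l([*q,.058],feed=.07);print(q,arm.current_force(),arm.current_ee_pos())
arm.grip(.08)
arm.move_l([*q,.17],feed=.15)
arm.move_l([.44,.125,.17],rot(10),feed=.2)
pics(arm,"p2")
a=arm.snapshot("top");cv2.imwrite("pics/p2t.png",cv2.resize(a[170:350,180:440],None,fx=3,fy=3)[:,:,::-1])
print(arm.current_t())
```

```text
[0.6676 0.0695] [-0.0144 -0.4139 -3.1961] [0.6679 0.0694 0.0582]
20.95
```

View pics/p2.png

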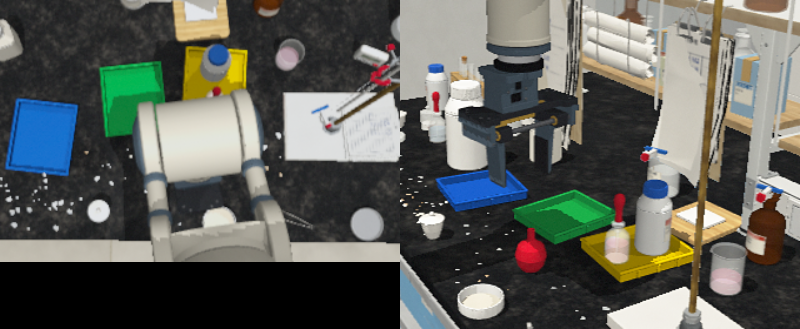

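View pics/p2t.png

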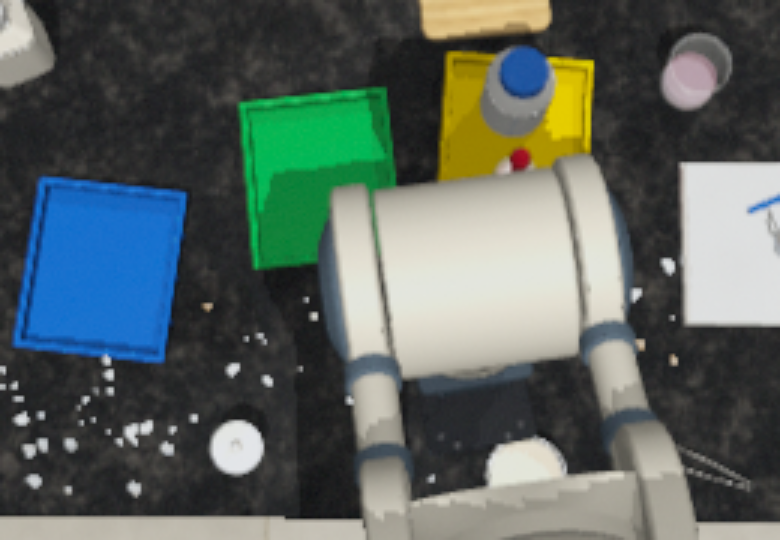

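Both bottles stand in the yellow tray: cap at about (355,194) and bulb at about (353,223). Next is the filler.

Run:
```python
from rig import arm
from h import *
arm.grip(.088)
b=np.array([.455,.1247])
arm.move_l([*b,.10],rot(10),feed=.15)
arm.move_l([*b,.011],feed=.08);print(arm.current_force())
arm.grip(0.0);print("w",arm.current_width())
arm.move_l([*b,.08],feed=.12);print("w",arm.current_width(),arm.current_force())
q=traypt("G",-.005,.005)
arm.move_l([*q,.08],rot(6),feed=.15)
pics(arm,"f1");print(q,arm.current_t(),arm.current_width())
```

```text
[-0.4081 -0.2855  0.6288]
w 0.050213911371462486
w 0.04992693950000716 [-0.1197 -0.3384 -0.214 ]
[0.592 0.252] 26.0917 0.05003018706232856
```

View pics/f1.png

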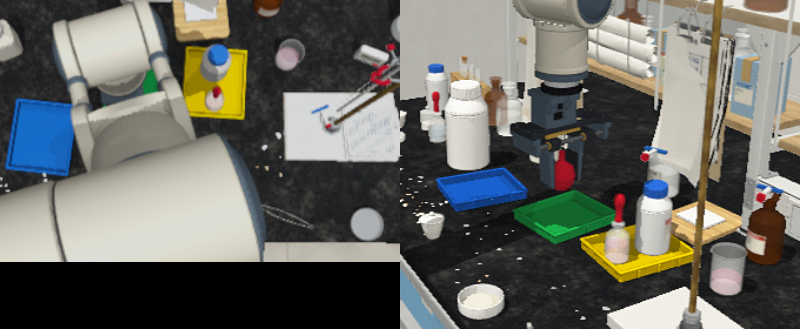

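The filler is held upright at (563,170), at 50 mm width. I'll place it, then go to the crucible.

Run:
```python
from rig import arm
from h import *
q=traypt("G",-.005,.005)
arm.move_l([*q,.0165],feed=.07);print(arm.current_force(),arm.current_ee_pos())
arm.grip(.072)
arm.move_l([*q,.14],feed=.15)
b=np.array([.356,.313])
arm.move_l([.40,.30,.14],rot(40),feed=.2)
pics(arm,"f2")
arm.grip(.075)
arm.move_l([*b,.10],feed=.15)
arm.move_l([*b,.016],feed=.08);print(arm.current_force())
arm.grip(0.0);print("w",arm.current_width())
arm.move_l([*b,.07],feed=.12);print("w",arm.current_width(),arm.current_force())
q=traypt("B",-.005,-.005)
arm.move_l([*q,.07],rot(-6),feed=.15)
pics(arm,"c1");print(q,arm.current_t(),arm.current_width())
```

```text
[-0.6286 -0.7836  0.1126] [0.5923 0.2521 0.0169]
[ 0.6875  0.5013 -0.5051]
w 0.041273288268866073
w 0.04144908587662668 [-0.3102  0.4707 -0.0663]
[0.5075 0.4376] 34.725 0.041640403448303734
```

View pics/f2.png

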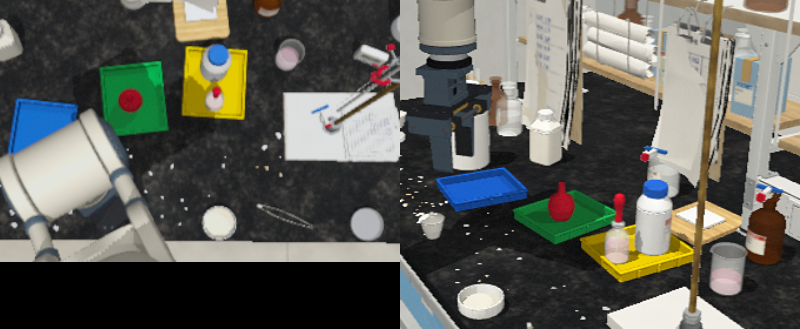

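View pics/c1.png

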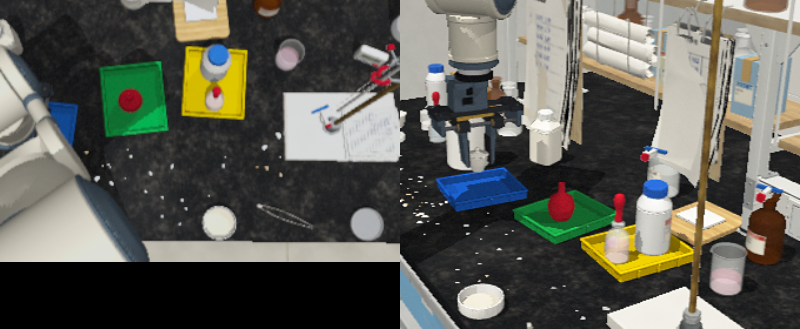

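The filler stands in the green tray at (130,100). The crucible is held near (477,155), but the 41 mm width is below the 45 mm rim, so I'll zoom in to check for tilt.

Run:
```python
from rig import arm
from h import *
a=arm.snapshot("side");cv2.imwrite("pics/c1z.png",cv2.resize(a[180:290,190:310],None,fx=5,fy=5,interpolation=cv2.INTER_CUBIC)[:,:,::-1])
```

```text
(no output)
```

View pics/c1z.png

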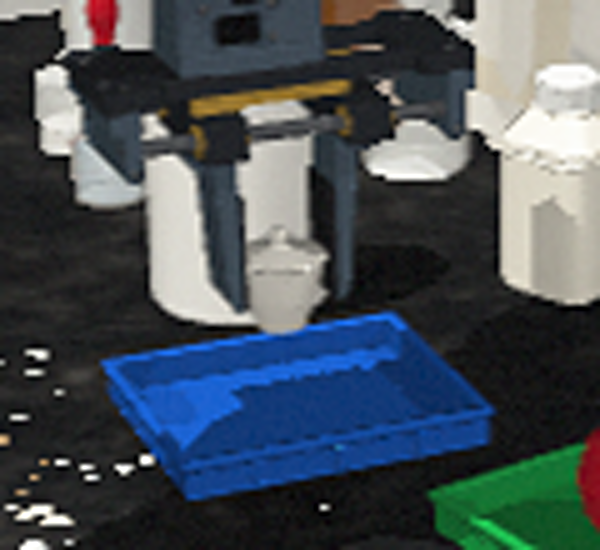

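The crucible's axis, from knob (280,232) to foot (287,328), leans no more than the finger edges, so it is close to upright. I'll lower and release it.

Run:
```python
from rig import arm
from h import *
q=traypt("B",-.005,-.005)
arm.move_l([*q,.0205],feed=.05);print(arm.current_force(),arm.current_ee_pos())
arm.grip(.068)
arm.move_l([*q,.13],feed=.12)
arm.move_l([.38,.33,.2],feed=.2)
arm.move_to([.194,.594,.214],rot(71.9))
t=arm.snapshot("top");s=arm.snapshot("side")
cv2.imwrite("pics/et.png",cv2.resize(t[170:350,180:440],None,fx=3,fy=3,interpolation=2)[:,:,::-1])
cv2.imwrite("pics/es.png",cv2.resize(s[190:380,180:480],None,fx=2.6,fy=2.6,interpolation=2)[:,:,::-1])
print(arm.current_t(),arm.current_force())
```

```text
[0.0657 0.4997 1.0862] [0.5077 0.4377 0.0208]
39.9583 [-0.6282 -0.3278  0.3275]
```

View pics/et.png

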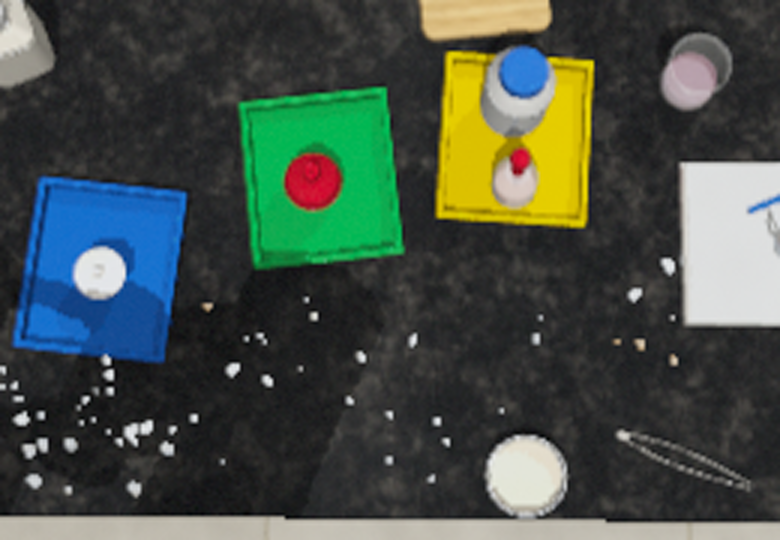

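View pics/es.png

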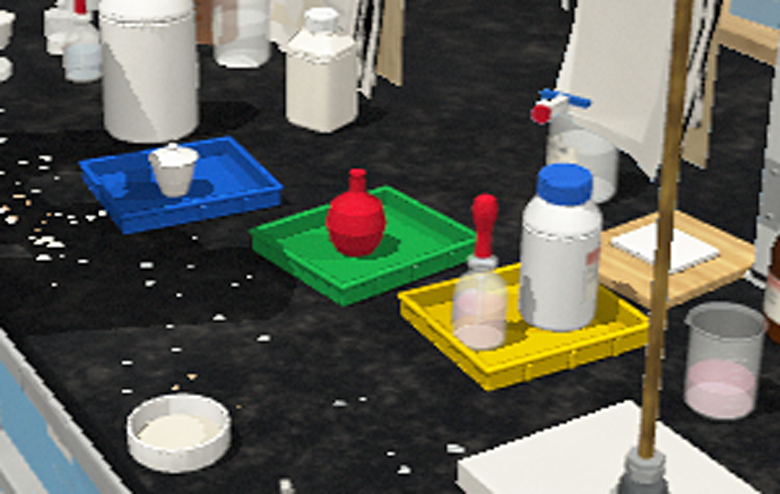

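All four stand upright in their trays, at zoomed top pixels: crucible (100,272), filler (313,181), cap (525,70) and dropper (515,180). The beaker is unchanged at (695,75). I'll run one last numeric check, then hand in.

Run:
```python
from rig import arm
from h import *
t=arm.snapshot("top");s=arm.snapshot("side");ct=arm.get_calibration("top")
def loc(n,p):
    w=traypt(n,0,0);a=np.radians({"Y":-3.2,"G":6.2,"B":-6}[n]);d=p[:2]-w;return np.array([np.cos(a)*d[0]+np.sin(a)*d[1],-np.sin(a)*d[0]+np.cos(a)*d[1]])
R=((0,120,60),(8,255,255));R2=((170,120,60),(180,255,255))
print("cap",loc("Y",onz(ct,mask(t,(100,120,50),(120,255,255),(335,180,370,206))[2],.126)))
print("bulb",loc("Y",onz(ct,mask(t,*R,(340,212,370,232),*R2)[2],.116)))
print("fil",loc("G",onz(ct,mask(t,*R,(270,215,300,245),*R2)[2],.032)))
print("cruc",loc("B",onz(ct,mask(t,(0,0,150),(180,60,255),(200,248,226,275))[2],.041)))
o=cv2.imread("pics/top0.png")[:,:,::-1];print("beaker diff",cv2.absdiff(o[175:212,395:428].copy(),t[175:212,395:428]).max())
arm.sign_off()
```

```text
cap [0.0322 0.0007]
bulb [-0.0423 -0.0004]
fil [-0.0058  0.0061]
cruc [-0.0071 -0.0051]
beaker diff 9
the job is handed in; nothing more can be done
```

All four things are in their own trays, and I handed the job in at about 40 s of the 115 s allowed. I picked each one straight down and placed it near where it was aimed in its tray. The arm is back at its start pose, touching nothing.

Last checks from the final pictures:

| Thing | Tray | Tray x, y (mm) | Limit (mm) |
|---|---|---|---|
| Powder bottle | yellow | +32, +1 | ±62, ±52 |
| Dropper bottle | yellow | −42, 0 | ±62, ±52 |
| Pipette filler | green | −6, +6 | ±62, ±52 |
| Crucible | blue | −7, −5 | ±62, ±52 |

- **Standing:** all four look upright in both views. I judged this by eye and did not measure the tilt angles. I also did not measure that each underside is on the tray floor.
- **Beaker:** its patch of the picture is unchanged from the start, apart from noise.
- **Readings that disagreed slightly:**
  - **Tray outlines:** they measured 8–12 mm too large, but their corners fitted both views.
  - **Filler:** its ball's height came out 7 mm low by triangulation.
  - **Grip widths:** the fingers read 41 mm on the crucible's 45 mm rim and 27 mm on the dropper's 24 mm collar. Neither thing slipped.

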